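Lay a housing cap flat for board fitting

ROBOT

A 6-joint arm with a two-finger parallel gripper is mounted at the origin on the work surface; the furniture and walls round the work are solid. World frame = base frame: x ahead of the robot, y to its left, z up, the work surface at z = 0. Lengths are in m, angles in rad, forces in N, time in s.
With the tool pointing down it reaches from about 0.3 to 0.775 m from the base axis. Payload 14.6 kg.
Tool frame: the origin (TCP) lies midway between the tips of the shut fingers; the grasp point (between the pads) lies 19 mm behind it (grasp_offset is the distance from the TCP to the grasp point, in m); z points along the fingers, y is the line along which they close (so a half turn about z gives the same grasp; the last joint's range is limited). The gripper opens to 94 mm and grips with 3 to 60 N. Pads are 16 mm wide; open, the fingers measure 119 mm over their backs; the gripper's body (75 mm by 177 mm) begins 78 mm behind the grasp point.
Start: joints at [-1.327, 0.3, 1.521, -0, 1.321, -0.067], TCP at [0.168, -0.524, 0.205] pointing down, gripper open.
Joint ranges: [-3.03, 3.03], [-0.79, 2.21], [0.23, 2.52], [-1.04, 4.18], [0, 3.07], [-2.55, 2.55]. Speed limits (rad/s): [2.22, 2.22, 2.57, 3.14, 3.14, 3.14].

INTERFACE

Orientations are given as [roll, pitch, yaw] about the fixed x, y, z axes, in that order (R = Rz(yaw) Ry(pitch) Rx(roll)).
In Python, from station import * gives the robot as it stands. The module is installed in compiled form; this text tells all that it offers.
- The arm moves only by the tool send_rows, never from a script. Its argument "rows" is a list of rows, each an object of numbers: "dx", "dy", "dz": the shift along the tool's x, y, z in mm; "roll": the turn about the tool's z in degrees; "jaw": the closure, from -1 (fully open) to 1 (shut). In form: [{"dx": .., "dy": .., "dz": .., "roll": .., "jaw": ..}, ...]. A call has 1 to 12 rows; each row shifts and turns the commanded pose from where the row before left it, along the tool's axes as they then stand; what a row does not reach is not made up. A row lasts 1/12 s, in which the tool goes at most 41.7 mm and 7.16 degrees, less where a joint would pass 70% of its speed; a pose out of reach is approached as far as the arm can. A call is refused whole if a number of a shift passes 41.7 or a number of a turn 7.16, either way. A call with a gripper value outside its range is refused whole. The fingers move at their own pace and stop on an object; "force" is the grip in N (left out, the last holds). Time passes only in rows, so rows that do not move let the fingers close. It gives the time, the measured TCP pose, the force, the opening and the grip force at its end, in the units of the state.
- get_obs(): the state, without advancing time (a new reading comes with each control period).
- camera(name): name is "side" or "top"; returns a dict with "frame" (400x640x3 uint8, red, green, blue), "z_map" (400x640 float32, m along the optical axis (not along the pixel's ray), 0 where there is no reading), "camera_matrix" (3x3 intrinsics, pixels), "D" ([k1, k2, p1, p2, k3] as OpenCV has them; the pictures are not rectified), "rvec" (rotation vector, rad) and "tvec" (3), from world to camera coordinates, as OpenCV has them. Camera axes: x right, y down, z forward; pixel columns grow to the right and rows downward; lengths in m; the calibration is good to about 2 mm. A picture is of the moment at which its call begins.
- hand_in(): hands the job in; it is judged then, once.
The state is a dict: "time_s": time; "qpos": joint angles; "joint_vel": joint speeds; "tau": joint torques, N m; "ee_pos": TCP position; "eef_rot": TCP orientation; "force": force on the tool from outside, world axes, zero at the start; "moment": the same for the moment, N m; "grip_width": finger opening in m; "grip_force": force on a finger pad.
Only numpy, scipy, OpenCV 4.12 (cv2) and the standard library are available. Lean on these libraries where they do the work, as an engineer would, in place of code of your own. Each camera call takes 0.05 s, during which the arm holds its last target. There are 200 camera calls.

TASK

The bare aluminium housing cap stands on the narrow cable-entry foot on its rim. With a gentle push near its top, tip it over so that it lies flat on the bench on its closed face, open side up, ready for its board, close to where it stands now and without lifting it off the bench. Leave the black cap standing, and the flux bottle and the solder spool where they are.

Things in the scene. Friction and masses are not known exactly. Their poses are not given: they have to be found in the camera images.
- alu_cap: Silver aluminium cup-shaped round cap, 0.12 kg, diameter 78, depth 22, wall 3 mm, one side closed, the other open. Stands like a wheel on a flat rim foot 34 wide, 22 deep, 4 mm proud; top at 82 mm. Origin: centre of foot underside, mid-depth. z: from foot to top, up at start. x: along cap's axis, out of the open side (open rim at +11, closed face at -11 mm). Top pushed 10-25 mm to -x, it topples.
- black_cap: The same cap in black plastic; same size, origin and axes, also standing on its foot and facing any way, to the left or right of the aluminium one. It must stay standing.
- flux_bottle: White plastic bottle with a red nozzle cap, 38 mm diameter, 85 mm high, standing. Origin: centre of its underside, z up. It stands on the other side of the aluminium cap.
- solder_spool: Reel of solder wire with black flanges, 62 mm diameter, 48 mm high, standing on a flange. Origin: centre of its underside, z up.
Mind the look-alikes: they are no part of the job. What is shaped like the black_cap but purple or red is not meant.

How it is judged:
At the end, for the whole second after the job is handed in: The aluminium cap lies at rest on its closed face on the bench, open side up (within 10 degrees), its origin within 80 mm of where it was; the black cap still stands upright (within 6 degrees), and it, the flux bottle and the solder spool are within 20 mm of where they stood (angle between alu_cap's own x axis and vertical below 0.17 rad and height (world z) of alu_cap below 0.02 m and distance of alu_cap from where it was at the start of the episode below 0.08 m and linear speed of alu_cap below 0.02 m/s and angle between black_cap's own z axis and vertical below 0.1 rad and distance of each of black_cap, flux_bottle, solder_spool from where it was at the start of the episode below 0.02 m); the robot touches nothing.
It fails at once if the aluminium cap is lifted off the bench (its foot more than 45 mm up) (height (world z) of alu_cap above 0.045 m).
It fails at once if the aluminium cap is pushed or squeezed with more than 20 N (contact force between the arm and alu_cap above 20 N).
It fails at once if the black cap is tipped (angle between black_cap's own z axis and vertical above 0.35 rad).
It fails at once if the flux bottle or the solder spool is knocked over (angle between any of flux_bottle, solder_spool's own z axis and vertical above 0.5 rad).
It also fails if it takes over 27 s, if anything falls off the work surface, if the arm or the gripper's body presses on something with over 40 N, if the wrist force passes 120 N, or if a joint passes its speed limit or range.

## Working session

There is one attempt and no reset: what is moved stays moved. The work goes in short steps, Python scripts to look and compute and a tool call to move; the robot and the scene stay as the last step left them, time stands still between calls to the robot, and variables do not carry over. Pictures are saved under pics/ and viewed, at most 10 in all, crops included, and the job is handed in when it is done.

Besides the shell and the picture viewer there is one more tool, called as name(argument=value, ...), one argument or row to a line, values as JSON. send_rows: Moves the arm, as the interface text tells. Its arguments: {"type":"object","properties":{"rows":{"type":"array"},"force":{"type":"number"}},"required":["rows"]}

```bash
mkdir -p pics; python3 - <<'E'
from station import *
import cv2,numpy as np
for n in("side","top"):
    c=camera(n); np.savez(f"{n}0.npz",**c); cv2.imwrite(f"pics/{n}0.png",c["frame"][...,::-1]); print(n,c["rvec"],c["tvec"],c["D"],c["camera_matrix"].tolist())
print(get_obs())
E
```

```text
side [ 0.59982086 -2.3018933   1.61861073] [0.29711293 0.12019745 1.23560523] [-0.13078286  0.          0.          0.          0.        ] [[488.2550048947242, 0.0, 324.53454609504234], [0.0, 488.2550048947242, 193.08928636395999], [0.0, 0.0, 1.0]]
top [ 2.15566207 -2.15206315  0.15909303] [-0.02226927  0.37662258  1.20759521] [-0.03936483  0.          0.          0.          0.        ] [[413.8964044347634, 0.0, 320.3643098227021], [0.0, 413.8964044347634, 194.84667469003674], [0.0, 0.0, 1.0]]
{'time_s': 0.1, 'qpos': array([-1.32659859e+00,  3.00418581e-01,  1.52150312e+00, -2.52793794e-08,
        1.32068543e+00, -6.66283684e-02]), 'joint_vel': array([-2.41201187e-05, -1.87161551e-03, -6.55062652e-04, -3.23598600e-04,
       -1.84222333e-04,  5.61280661e-04]), 'tau': array([ 1.32343015e-03, -5.32643795e+01, -3.53281581e+01,  7.09410198e-02,
        2.34385132e-02, -6.11561882e-05]), 'ee_pos': array([ 0.16814257, -0.52343096,  0.20494811]), 'eef_rot': array([-3.14058043e+00, -6.75185018e-05,  3.10826077e-01]), 'force': array([-0.31172707,  0.31140869, -0.41193061]), 'moment': array([-0.00205067,  0.0109505 , -0.00318562]), 'grip_force': 0.0, 'grip_width': 0.09443859991158311}
```

View pics/side0.png

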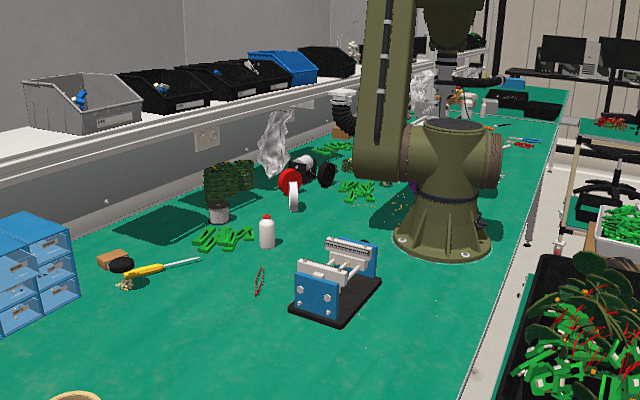

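View pics/top0.png

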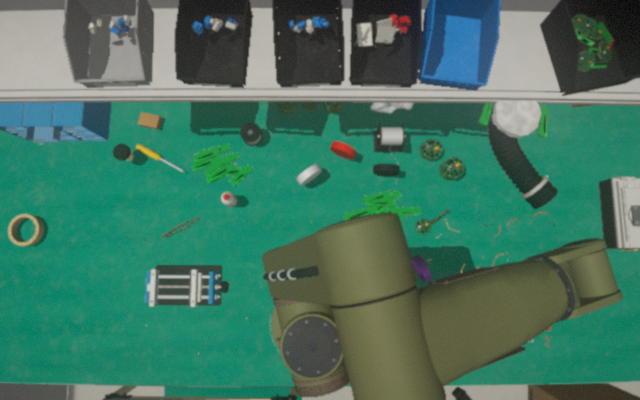

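Side: alu cap ≈(293,195), red ≈(290,180), black ≈(327,174), bottle ≈(267,232). Top: alu ≈(309,175), red ≈(343,150), black ≈(386,170), bottle ≈(228,199). I'll zoom in and measure.

```bash
cat >h.py <<'E'
import numpy as np,cv2
def pts(c):
    R=cv2.Rodrigues(c["rvec"])[0]; v,u=np.mgrid[0:400,0:640]
    n=cv2.undistortPoints(np.stack([u,v],-1).reshape(-1,1,2).astype(np.float64),c["camera_matrix"],c["D"]).reshape(400,640,2)
    z=c["z_map"][...,None]; P=np.concatenate([n*z,z],-1)
    W=(P-np.ravel(c["tvec"]))@R; W[c["z_map"]==0]=np.nan
    return W
E
python3 - <<'E'
import numpy as np,cv2
from h import *
s=np.load("side0.npz");t=np.load("top0.npz")
a=cv2.resize(s["frame"][140:260,190:350],(800,600),interpolation=2);b=cv2.resize(t["frame"][110:230,200:440],(800,400),interpolation=2)
cv2.imwrite("pics/s1.png",a[...,::-1]);cv2.imwrite("pics/t1.png",b[...,::-1])
S=pts(s);T=pts(t);np.set_printoptions(precision=4,suppress=True)
for n,W,u,v in[("alu",T,309,175),("red",T,343,150),("blk",T,386,170),("bot",T,228,199),("spool?",T,390,136),("can?",T,252,134),("alu",S,293,195),("blk",S,327,174),("bot",S,267,232),("can",S,218,212),("spool?",S,303,165)]: print(n,W[v,u])
for n,W in(("T",T),("S",S)):
    m=(abs(W[...,0]-T[175,309,0])<.06)&(abs(W[...,1]-T[175,309,1])<.06)&(W[...,2]>.012)&(W[...,2]<.1)
    P=W[m]; fr=(t if n=="T" else s)["frame"][m].astype(int); k=fr.max(1)-fr.min(1)<40; P=P[k]
    print(n,len(P),P.min(0),P.max(0),P.mean(0)); 
    top=P[P[:,2]>.065]; print("top",top.mean(0)); d=top[:,:2]-top[:,:2].mean(0); w,V=np.linalg.eigh(np.cov(d.T)); print(w**.5,V[:,1])
E
```

```text
alu [0.4256 0.0114 0.085 ]
red [ 0.4992 -0.0863  0.0852]
blk [ 0.4412 -0.2096  0.0833]
bot [0.3567 0.2417 0.0798]
spool? [ 0.5425 -0.2238  0.0817]
can? [0.556  0.1827 0.051 ]
alu [0.4123 0.0489 0.0582]
blk [ 0.4574 -0.2375  0.0335]
bot [0.3497 0.2665 0.0457]
can [0.5427 0.2151 0.0373]
spool? [ 0.5238 -0.1928  0.0654]
T 270 [ 0.4062 -0.0233  0.0128] [0.4632 0.0475 0.0859] [0.4325 0.0129 0.0667]
top [0.4348 0.0137 0.077 ]
[0.0067 0.0184] [-0.5963  0.8027]
S 230 [ 0.4031 -0.0129  0.0125] [0.4646 0.0563 0.0815] [0.4215 0.0343 0.0518]
top [0.4254 0.0279 0.0744]
[0.0062 0.0133] [-0.6075  0.7943]
```

View pics/s1.png

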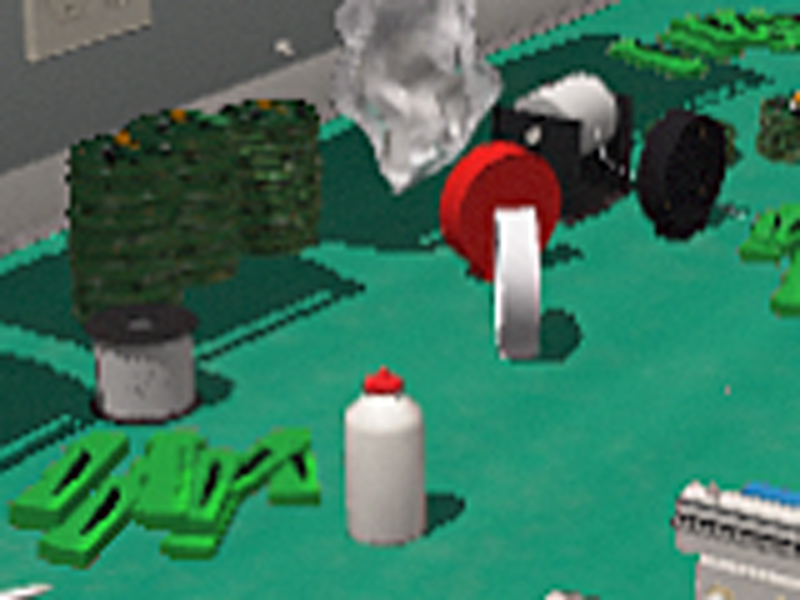

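View pics/t1.png

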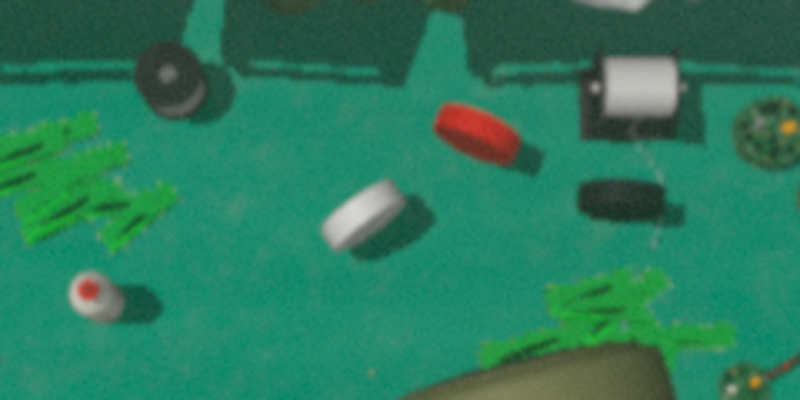

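s1: alu cap edge-on at (517,285), red behind, black at (683,175); spool at (145,360), bottle (385,470). t1: alu rim at (363,215), running lower-left to upper-right. Which side is open still has to be found.

```bash
python3 - <<'E'
import numpy as np,cv2
from h import *
np.set_printoptions(precision=4,suppress=True,linewidth=200)
out=[]
for n,(r0,r1,c0,c1) in(("side",(176,216,280,308)),("top",(155,195,290,328))):
    c=np.load(n+"0.npz"); W=pts(c); R=cv2.Rodrigues(c["rvec"])[0]; C=-R.T@np.ravel(c["tvec"]); print(n,"cam",C)
    d=C-np.array([.425,.015,.04]); d/=np.linalg.norm(d); print("dir to cam",d)
    f=c["frame"][r0:r1,c0:c1]; out.append(cv2.resize(f,(400,570),interpolation=0))
    sl=W[r0:r1,c0:c1]; ax=np.array([.8,.6]); ta=np.array([-.6,.8])
    q=sl[...,:2]-[.425,.015]; A=q@ax*1000; B=q@ta*1000; Z=sl[...,2]*1000
    step=3
    for r in range(0,r1-r0,step):
        g=[f"{A[r,k]:.0f},{B[r,k]:.0f},{Z[r,k]:.0f}" for k in range(c1-c0) if Z[r,k]>8 and f[r,k].max().astype(int)-f[r,k].min()<45]
        print(r+r0,g)
cv2.imwrite("pics/z.png",np.hstack(out)[...,::-1])
E
```

```text
side cam [-0.2599  1.1315  0.5307]
dir to cam [-0.4897  0.7982  0.3508]
176 ['-43,-229,26', '-46,-226,27', '-49,-220,29', '-52,-220,29']
179 ['-44,-235,14', '-46,-221,18', '-49,-225,17', '-53,-224,17']
182 ['17,-17,79', '14,-22,77', '12,-14,80', '9,-16,79', '6,-13,80', '3,-17,79', '-0,-16,79', '-3,-13,80']
185 ['15,-39,62', '17,12,80', '13,4,77', '11,9,79', '8,6,78', '5,7,78', '3,13,80', '-0,10,79']
188 ['15,-40,53', '17,18,73', '14,14,72', '11,15,72', '9,22,74', '6,22,74', '3,20,73', '-0,14,71', '-2,20,73', '-23,-132,19']
191 ['31,-114,17', '15,-46,41', '17,20,65', '15,25,67', '12,22,66', '9,25,66', '6,24,66', '4,24,66', '1,22,65', '-2,24,66']
194 ['15,-46,32', '18,24,57', '15,29,59', '13,30,59', '9,25,58', '6,24,57', '4,28,59', '1,28,58', '-2,24,57']
197 ['16,-34,27', '18,29,50', '15,28,50', '13,30,51', '10,30,50', '7,33,51', '5,35,52', '2,33,51', '-1,33,51']
200 ['16,-35,17', '19,34,43', '16,31,42', '13,31,42', '10,34,43', '7,31,42', '5,37,44', '1,28,41', '-2,29,41']
203 ['17,-26,11', '19,38,36', '16,33,34', '13,32,33', '10,32,33', '7,31,33', '5,36,35', '1,31,33', '-1,35,34']
206 
[... 680 characters left out ...]
, '13,4,79', '10,2,84', '9,-0,79', '7,-2,82', '5,-4,85', '3,-7,84', '2,-9,81', '0,-12,81', '-2,-14,83', '-3,-16,81', '-3,-20,67', '-3,-23,59', '-3,-27,44', '-4,-30,41', '-3,-34,26']
176 ['18,22,68', '16,20,69', '13,18,74', '12,16,73', '10,14,73', '8,12,78', '6,9,76', '3,7,82', '2,5,82', '0,3,80', '-1,0,78', '-3,-2,79', '-2,-6,63', '-3,-9,55', '-3,-12,48', '-3,-16,35', '-3,-20,23', '-3,-23,13']
179 ['15,29,52', '11,27,64', '10,25,63', '7,23,67', '6,20,65', '3,19,71', '2,16,70', '-1,14,74', '-3,12,77', '-2,9,62', '-3,6,55', '-2,2,41', '-3,-1,31', '-3,-5,22', '-3,-8,8']
182 ['5,29,51', '1,28,63', '-1,26,66', '-2,23,63', '-3,20,53', '-2,17,38', '-2,13,28', '-2,10,14']
185 []
188 []
191 []
194 []
```

View pics/z.png

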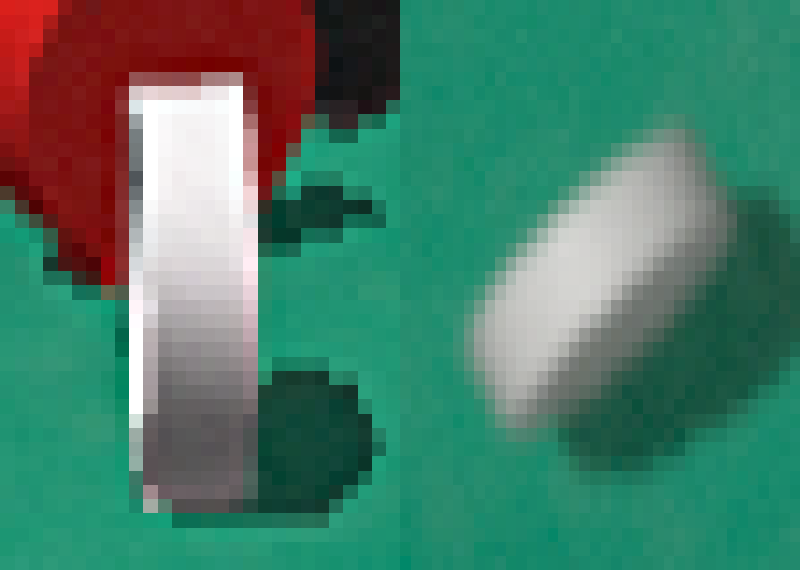

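In the top view the face on the robot's side is one flat plane (A = -3 at all heights), so it is the closed face. In the side view the far-wall interior and a thin bright rim show on the +(0.8, 0.6) side, so that side is open. The cap must topple towards the robot, pushed from the far side. First I shut the jaws, turn about 19° and travel over at height.

send_rows(
  rows=[
    {"roll": -6.4,"jaw": 1},
    {"roll": -6.4,"jaw": 1},
    {"roll": -6.3,"jaw": 1},
    {"dx": 12,"dy": -6,"jaw": 1},
    {"dx": 24,"dy": -11,"jaw": 1},
    {"dx": 30,"dy": -14,"jaw": 1},
    {"dx": 30,"dy": -14,"jaw": 1},
    {"dx": 30,"dy": -14,"jaw": 1},
    {"dx": 30,"dy": -14,"jaw": 1},
    {"dx": 30,"dy": -14,"jaw": 1},
    {"dx": 30,"dy": -14,"jaw": 1},
    {"dx": 30,"dy": -14,"jaw": 1},
  ],
)

```text
invalid input at $.rows[0]: expected keys dx, dy, dz, roll, jaw
```

send_rows(
  rows=[
    {"dx": 30,"dy": -14,"jaw": 1},
    {"dx": 30,"dy": -14,"jaw": 1},
    {"dx": 30,"dy": -14,"jaw": 1},
    {"dx": 30,"dy": -14,"jaw": 1},
    {"dx": 30,"dy": -14,"jaw": 1},
    {"dx": 30,"dy": -14,"jaw": 1},
    {"dx": 30,"dy": -14,"jaw": 1},
    {"dx": 30,"dy": -14,"jaw": 1},
    {"dx": 30,"dy": -14,"jaw": 1},
    {"dx": 20,"dy": -8,"jaw": 1},
    {"dx": 10,"dy": -5,"jaw": 1},
    {"jaw": 1},
  ],
)

```text
invalid input at $.rows[0]: expected keys dx, dy, dz, roll, jaw
```

send_rows(
  rows=[
    {"dx": 0,"dy": 0,"dz": 0,"roll": -6.4,"jaw": 1},
    {"dx": 0,"dy": 0,"dz": 0,"roll": -6.4,"jaw": 1},
    {"dx": 0,"dy": 0,"dz": 0,"roll": -6.3,"jaw": 1},
    {"dx": 12,"dy": -6,"dz": 0,"roll": 0,"jaw": 1},
    {"dx": 24,"dy": -11,"dz": 0,"roll": 0,"jaw": 1},
    {"dx": 30,"dy": -14,"dz": 0,"roll": 0,"jaw": 1},
    {"dx": 30,"dy": -14,"dz": 0,"roll": 0,"jaw": 1},
    {"dx": 30,"dy": -14,"dz": 0,"roll": 0,"jaw": 1},
    {"dx": 30,"dy": -14,"dz": 0,"roll": 0,"jaw": 1},
    {"dx": 30,"dy": -14,"dz": 0,"roll": 0,"jaw": 1},
    {"dx": 30,"dy": -14,"dz": 0,"roll": 0,"jaw": 1},
    {"dx": 30,"dy": -14,"dz": 0,"roll": 0,"jaw": 1},
  ],
)

```text
time_s: 1.1
ee_pos: [0.2961, -0.2824, 0.2053]
eef_rot: [-3.141, 0.0, 0.644]
force: [0.6, 0.2, 0.2]
grip_width: 0.0173
grip_force: 0.0
```

send_rows(
  rows=[
    {"dx": 30,"dy": -14,"dz": 0,"roll": 0,"jaw": 1},
    {"dx": 30,"dy": -14,"dz": 0,"roll": 0,"jaw": 1},
    {"dx": 30,"dy": -14,"dz": 0,"roll": 0,"jaw": 1},
    {"dx": 30,"dy": -14,"dz": 0,"roll": 0,"jaw": 1},
    {"dx": 30,"dy": -14,"dz": 0,"roll": 0,"jaw": 1},
    {"dx": 30,"dy": -14,"dz": 0,"roll": 0,"jaw": 1},
    {"dx": 30,"dy": -14,"dz": 0,"roll": 0,"jaw": 1},
    {"dx": 30,"dy": -14,"dz": 0,"roll": 0,"jaw": 1},
    {"dx": 30,"dy": -14,"dz": 0,"roll": 0,"jaw": 1},
    {"dx": 20,"dy": -8,"dz": 0,"roll": 0,"jaw": 1},
    {"dx": 10,"dy": -5,"dz": 0,"roll": 0,"jaw": 1},
    {"dx": 0,"dy": 0,"dz": 0,"roll": 0,"jaw": 1},
  ],
)

```text
time_s: 2.1
ee_pos: [0.4525, 0.0086, 0.2051]
eef_rot: [-3.141, 0.001, 0.646]
force: [-0.7, -0.2, 0.6]
grip_width: 0.0002
grip_force: 0.0
```

send_rows(
  rows=[
    {"dx": 16,"dy": -9,"dz": 0,"roll": 0,"jaw": 1},
    {"dx": 16,"dy": -9,"dz": 0,"roll": 0,"jaw": 1},
    {"dx": 0,"dy": 0,"dz": 20,"roll": 0,"jaw": 1},
    {"dx": 0,"dy": 0,"dz": 25,"roll": 0,"jaw": 1},
    {"dx": 0,"dy": 0,"dz": 25,"roll": 0,"jaw": 1},
    {"dx": 0,"dy": 0,"dz": 25,"roll": 0,"jaw": 1},
    {"dx": 0,"dy": 0,"dz": 20,"roll": 0,"jaw": 1},
    {"dx": 0,"dy": 0,"dz": 15,"roll": 0,"jaw": 1},
    {"dx": 0,"dy": 0,"dz": 8,"roll": 0,"jaw": 1},
    {"dx": 0,"dy": 0,"dz": 0,"roll": 0,"jaw": 1},
    {"dx": 0,"dy": 0,"dz": 0,"roll": 0,"jaw": 1},
  ],
)

```text
time_s: 3.02
ee_pos: [0.4671, 0.0403, 0.0679]
eef_rot: [3.142, -0.0, 0.643]
force: [-1.1, 0.0, 0.4]
grip_width: 0.0005
grip_force: 0.0
```

```bash
python3 - <<'E'
from station import *
import cv2
c=camera("side"); cv2.imwrite("pics/s2.png",cv2.resize(c["frame"][120:240,220:380],(800,600))[...,::-1]); print(get_obs()["ee_pos"])
E
```

```text
[0.4673909  0.04045847 0.06835306]
```

View pics/s2.png

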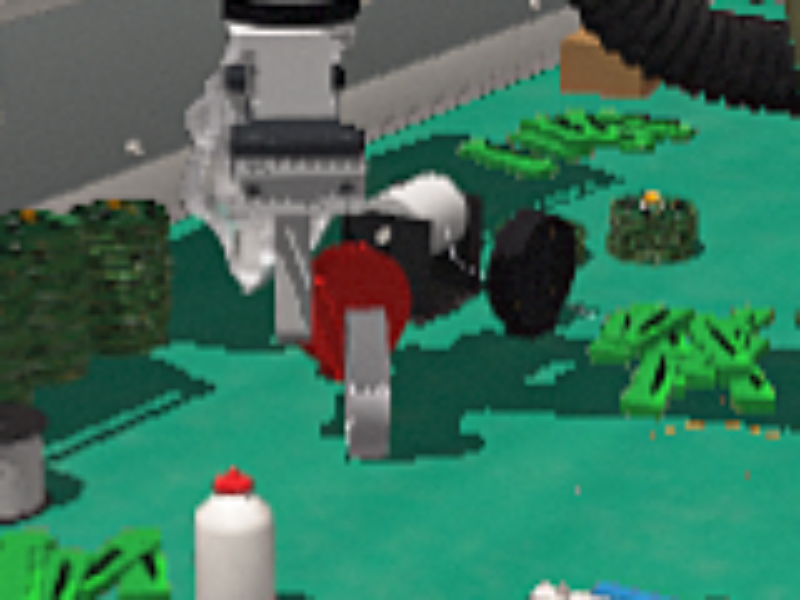

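The closed fingers (295,275) hang on the cap's open side (left), and the cap (368,380) still stands. I approach slowly.

send_rows(
  rows=[
    {"dx": -6,"dy": 0,"dz": 0,"roll": 0,"jaw": 1},
    {"dx": -6,"dy": 0,"dz": 0,"roll": 0,"jaw": 1},
    {"dx": -2.5,"dy": 0,"dz": 0,"roll": 0,"jaw": 1},
    {"dx": -2.5,"dy": 0,"dz": 0,"roll": 0,"jaw": 1},
    {"dx": -2.5,"dy": 0,"dz": 0,"roll": 0,"jaw": 1},
    {"dx": -2.5,"dy": 0,"dz": 0,"roll": 0,"jaw": 1},
    {"dx": -2.5,"dy": 0,"dz": 0,"roll": 0,"jaw": 1},
    {"dx": -2.5,"dy": 0,"dz": 0,"roll": 0,"jaw": 1},
    {"dx": -2.5,"dy": 0,"dz": 0,"roll": 0,"jaw": 1},
    {"dx": -2.5,"dy": 0,"dz": 0,"roll": 0,"jaw": 1},
    {"dx": -2.5,"dy": 0,"dz": 0,"roll": 0,"jaw": 1},
    {"dx": -2.5,"dy": 0,"dz": 0,"roll": 0,"jaw": 1},
  ],
)

```text
time_s: 4.07
ee_pos: [0.4372, 0.0186, 0.0674]
eef_rot: [-3.142, 0.0, 0.644]
force: [-1.1, 0.4, -0.6]
grip_width: 0.0003
grip_force: 0.0
```

```bash
python3 - <<'E'
from station import *
import cv2
c=camera("side"); cv2.imwrite("pics/s3.png",cv2.resize(c["frame"][120:240,220:380],(800,600))[...,::-1]); print(get_obs()["ee_pos"])
E
```

```text
[0.43696314 0.0184301  0.0673953 ]
```

View pics/s3.png

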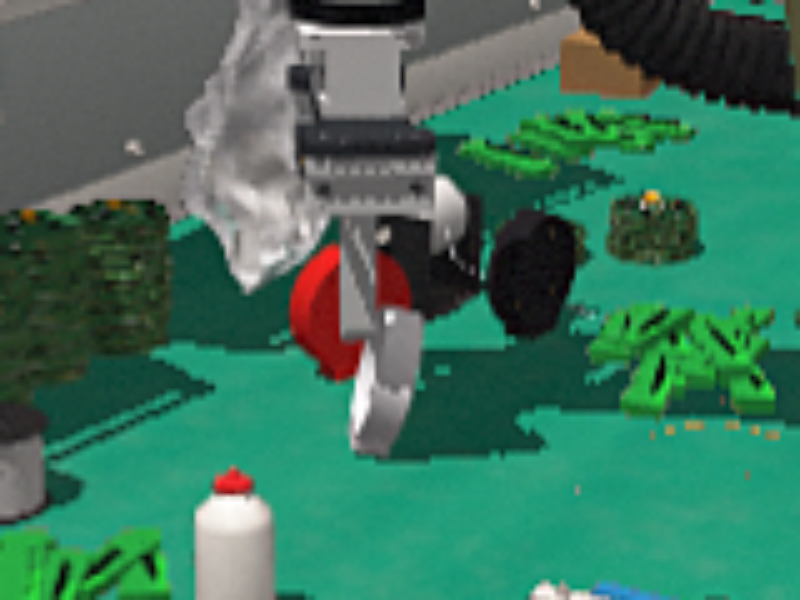

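The cap leans about 15° to the right, towards its closed face, with its top pushed by the fingers. I continue.

send_rows(
  rows=[
    {"dx": -2.5,"dy": 0,"dz": 0,"roll": 0,"jaw": 1},
    {"dx": -2.5,"dy": 0,"dz": 0,"roll": 0,"jaw": 1},
    {"dx": -2.5,"dy": 0,"dz": 0,"roll": 0,"jaw": 1},
    {"dx": -2.5,"dy": 0,"dz": 0,"roll": 0,"jaw": 1},
    {"dx": -2.5,"dy": 0,"dz": 0,"roll": 0,"jaw": 1},
    {"dx": -2.5,"dy": 0,"dz": 0,"roll": 0,"jaw": 1},
    {"dx": 0,"dy": 0,"dz": 0,"roll": 0,"jaw": 1},
    {"dx": 0,"dy": 0,"dz": 0,"roll": 0,"jaw": 1},
    {"dx": 0,"dy": 0,"dz": 0,"roll": 0,"jaw": 1},
    {"dx": 0,"dy": 0,"dz": 0,"roll": 0,"jaw": 1},
    {"dx": 0,"dy": 0,"dz": 0,"roll": 0,"jaw": 1},
  ],
)

```text
time_s: 5.03
ee_pos: [0.4255, 0.0098, 0.0674]
eef_rot: [-3.142, -0.0, 0.644]
force: [0.4, 0.3, -0.7]
grip_width: 0.0003
grip_force: 0.0
```

```bash
python3 - <<'E'
from station import *
import cv2
c=camera("side"); cv2.imwrite("pics/s4.png",cv2.resize(c["frame"][120:240,220:380],(800,600))[...,::-1]); print(get_obs()["ee_pos"])
E
```

```text
[0.42548669 0.00977136 0.06744285]
```

View pics/s4.png

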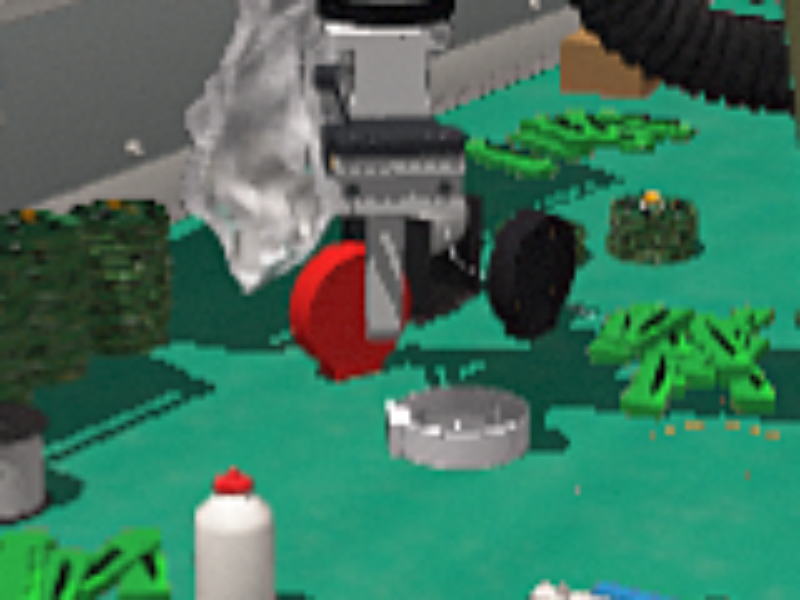

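The cap lies flat, open side up at (460,428), its foot at (398,412). The black cap, bottle and spool are unmoved. I retract upward and check where the foot is.

send_rows(
  rows=[
    {"dx": 0,"dy": 0,"dz": -20,"roll": 0,"jaw": 1},
    {"dx": 0,"dy": 0,"dz": -30,"roll": 0,"jaw": 1},
    {"dx": 0,"dy": 0,"dz": -30,"roll": 0,"jaw": 1},
    {"dx": 0,"dy": 0,"dz": -20,"roll": 0,"jaw": 1},
    {"dx": 0,"dy": 0,"dz": 0,"roll": 0,"jaw": 1},
    {"dx": 0,"dy": 0,"dz": 0,"roll": 0,"jaw": 1},
    {"dx": 0,"dy": 0,"dz": 0,"roll": 0,"jaw": 1},
    {"dx": 0,"dy": 0,"dz": 0,"roll": 0,"jaw": 1},
    {"dx": 0,"dy": 0,"dz": 0,"roll": 0,"jaw": 1},
    {"dx": 0,"dy": 0,"dz": 0,"roll": 0,"jaw": 1},
    {"dx": 0,"dy": 0,"dz": 0,"roll": 0,"jaw": 1},
    {"dx": 0,"dy": 0,"dz": 0,"roll": 0,"jaw": 1},
  ],
)

```text
time_s: 6.08
ee_pos: [0.4254, 0.0097, 0.1672]
eef_rot: [-3.141, 0.0, 0.644]
force: [0.2, -1.0, 0.0]
grip_width: 0.0006
grip_force: 0.0
```

```bash
python3 - <<'E'
from station import *
from h import *
c=camera("side"); W=pts(c); f=c["frame"].astype(int)
m=(abs(W[...,0]-.40)<.09)&(abs(W[...,1])<.08)&(W[...,2]>.012)&(W[...,2]<.04)&(f.max(2)-f.min(2)<40)
P=W[m]; q=P[:,:2]-[.433,.016]; print(len(P),P[:,2].max(),"A",np.percentile(q@[.8,.6],[1,99]),"B",np.percentile(q@[-.6,.8],[1,99]))
for n,u,v in[("blk",327,174),("bot",267,232),("can",218,212)]: print(n,W[v,u])
print(get_obs()["time_s"],hand_in())
E
```

```text
184 0.02234359773218994 A [-0.09202555 -0.0116456 ] B [-0.03855859  0.04251542]
blk [ 0.45585395 -0.23464536  0.03453648]
bot [0.3496653  0.26662305 0.04572344]
can [0.54757789 0.20957243 0.03431706]
the job is handed in; nothing more can be done
6.1333 None
```

The aluminium cap lies flat on its closed face, open side up, with its foot about 12 mm from where it stood. The black cap, flux bottle and solder spool did not move, and the job was handed in at 6.1 s; no verdict was returned.

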